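# Oil the battery cradle's slide and hold its sprung jaw open at the mark

## Task

The blue battery cradle on the bench has to be opened for the next battery. First oil the slide: with its jaw still closed, press the yellow plunger head of the small oiler fully down to its stop and let it come all the way back up. Then grip the black knob on the spring-return jaw, pull the jaw open until its white pointer stands within the width of the red marker, and finish while still holding it there with the gripper, steady, without letting go; leave the battery, the multimeter and the oil flask where they stand.

Things in the scene. Friction and masses are not known exactly. Their poses are not given: they have to be found in the camera images.
- cradle: blue base plate 280 x 120 x 14 mm of the cradle, fixed to the bench. Origin: centre of its underside, on the bench. Its x axis runs along the slide from the grey end block with the oiler (the end nearer the robot, 55 mm high) to the fixed far jaw (59 mm high, at +124 mm); y is to the left of that, z up. Turned up to 0.45 rad either way from world x. Two steel guide rods and a spring tube, their tops 47 mm or less above the bench, run along x.
- knob_grip (a point): grip point on the axis of the black upright knob on the moving jaw: knob 26 mm in diameter, straight round side from 68 to 110 mm above the bench; this point is 90 mm above the bench. Nothing else stands above 59 mm within 80 mm of the knob with the jaw closed or at the marker. Same axes as the cradle. With the jaw closed it is at cradle x = +40 mm, y = 0. Moves with the jaw.
- pointer_tip (a point): tip of the white pointer, 4 mm wide, that sticks out from the jaw's left (+y) side over the marker rail, at the same cradle x as the knob axis, cradle y = +58 mm, 33.5 mm above the bench. Same axes as the cradle. Moves with the jaw.
- jaw (a joint): opening of the moving jaw (grey block 30 x 82 mm, top 58 mm above the bench), m: 0 closed, grows as the jaw is pulled along the cradle's -x axis (towards the oiler end), 0.075 at the end of its travel. A spring pulls it shut at once when let go: about 6 N at 0, rising 1.2 N per 10 mm to 12 N at 0.05.
- marker: red saddle on the marker rail along the cradle's left edge, 12 mm wide along the cradle's x axis, 18 mm in y, 12 mm high, fixed for this run somewhere between 20 and 50 mm of jaw opening. Origin: centre of its underside, 18 mm above the bench; same axes as the cradle. The pointer is within its width when pointer tip and this origin differ by less than 6 mm along x.
- plunger_top (a point): centre of the top of the yellow plunger head of the oiler: round head 32 mm in diameter, its top 94 mm above the bench when up, at cradle x = -120 mm, y = -30 mm; moves with the head. The brass barrel below it is 28 mm in diameter.
- plunger (a joint): how far the plunger head is pressed straight down, m: 0 up, 0.012 at its stop. Springs back by itself; about 2.2 N at the top and 4.9 N at the stop.
- battery: black motorcycle battery, 70 x 113 mm, 86 mm high, loose bystander to the left of the cradle. Origin: centre of its underside.
- multimeter: yellow multimeter lying flat, 128 x 70 mm, 38 mm high, loose bystander to the right of the cradle. Origin: centre of its underside.
- oil_flask: small glass flask with ball stopper, 60 mm in diameter, 106 mm high, loose bystander to the right of the cradle's far end. Origin: centre of its underside.

How it is judged:
By the outcome, as a careful person would: the job done as asked, in the order asked, and still so for the second after the job is handed in, while the arm keeps its last pose, push and grip.
It also fails if it takes over 38 s, if anything falls off the work surface, if the arm or the gripper's body presses on something with over 40 N, if the wrist force passes 120 N, or if a joint passes its speed limit or range.

## Robot

A 6-joint arm with a two-finger parallel gripper is mounted at the origin on the work surface; the furniture and walls round the work are solid. World frame = base frame: x ahead of the robot, y to its left, z up, the work surface at z = 0. Lengths are in m, angles in rad, forces in N, time in s.
With the tool pointing down it reaches from about 0.35 to 1 m from the base axis. Payload 7.1 kg.
Tool frame: the origin (TCP) lies on the centre line of the jaws, within the pads' length; the fingertips stand 25 mm ahead of it and the grasp point (between the pads) lies 6 mm ahead of it; z points along the fingers, y is the line along which they close (so a half turn about z gives the same grasp; the last joint's range is limited). The gripper opens to 85 mm and grips with 20 to 120 N. Pads are 22 mm wide; open, the fingers measure 114 mm over their backs; the gripper's body (76 mm by 85 mm) begins 54 mm behind the grasp point. The pads swing forward as they close: fully open they stand 13 mm farther back than shut.
Start: joints at [1.33, 0.423, 1.63, -0, 1.089, -0.019], TCP at [0.137, 0.61, 0.256] pointing down, gripper open.
Joint ranges: [-3, 3], [-0.9, 2.11], [0.09, 2.58], [-1.31, 4.45], [0.11, 2.69], [-2.54, 2.54]. Speed limits (rad/s): [2.39, 2.39, 3.01, 3.14, 3.14, 3.14].

## Interface

Orientations are given as a unit quaternion [x, y, z, w].
In Python, from cell import r gives the robot as it stands.
- The arm moves only by the tool apply_moves, never from a script. Its arguments are lists of equal length, an entry for each row: "claw": the closure, from 0 (fully open) to 1 (shut); "offset": the shift along the tool's x, y, z in m, a list of three; "yaw": the turn about the tool's z in rad. In form: {"claw": [claw, ...], "offset": [[x, y, z], ...], "yaw": [yaw, ...]}. A call has 1 to 8 rows; each row is the pose to reach, as a shift and turn from the pose commanded when the call began, along the tool's axes at that moment; what a row does not reach only later rows make up. A row lasts 1/8 s, in which the tool goes at most 62.5 mm and 10.7 degrees, less where a joint would pass 70% of its speed; a pose out of reach is approached as far as the arm can. A call with a gripper value outside its range is refused whole. The fingers move at their own pace and stop on an object; "force" is the grip in N (left out, the last holds). Time passes only in rows, so rows that repeat a pose let the fingers close. It gives the time, the measured TCP pose, the force, the opening and the grip force at its end, in the units of the state.
- r.observe(): the state, without advancing time (a new reading comes with each control period).
- r.capture(name): name is "scene" or "top"; returns a dict with "img" (420x560x3 uint8, red, green, blue), "fx", "fy", "cx", "cy" (pixels), "D" ([k1, k2, p1, p2, k3] as OpenCV has them; the pictures are not rectified), "rvec" (rotation vector, rad) and "tvec" (3), from world to camera coordinates, as OpenCV has them. Camera axes: x right, y down, z forward; pixel columns grow to the right and rows downward; lengths in m; the calibration is good to about 2 mm. A picture is of the moment at which its call begins. There is no depth.
- r.close_job(): hands the job in; it is judged then, once.
The state is a dict: "t": time; "joint_positions": joint angles; "joint_velocities": joint speeds; "effort": joint torques, N m; "tool_pos": TCP position; "orientation": TCP orientation; "force": force on the tool from outside, world axes, zero at the start; "moment": the same for the moment, N m; "finger_gap": finger opening in m; "gripper_force": force on a finger pad.
Only numpy, scipy, OpenCV 4.12 (cv2) and the standard library are available. Lean on these libraries where they do the work, as an engineer would, in place of code of your own. Each camera call takes 0.05 s, during which the arm holds its last target. There are 200 camera calls.

## Working session

There is one attempt and no reset: what is moved stays moved. The work goes in short steps, Python scripts to look and compute and a tool call to move; the robot and the scene stay as the last step left them, time stands still between calls to the robot, and variables do not carry over. Pictures are saved under pics/ and viewed, at most 10 in all, crops included, and the job is handed in when it is done.

Besides the shell and the picture viewer there is one more tool, called after "Request:" by a JSON object that holds its "method" and its "body". apply_moves: Moves the arm, as the interface text tells. Its arguments: {"type":"object","properties":{"claw":{"type":"array","items":{"type":"number"}},"offset":{"type":"array","items":{"type":"array","items":{"type":"number"}}},"yaw":{"type":"array","items":{"type":"number"}},"force":{"type":"number"}},"required":["claw","offset","yaw"]}

```bash
mkdir -p pics
python3 - <<'E'
from cell import r
import cv2,numpy as np
ims=[]
for n in("scene","top"):
    c=r.capture(n); cv2.imwrite(f"pics/{n}0.png",c["img"][:,:,::-1]); np.save(n+"0.npy",c,allow_pickle=True)
    print(n,c["fx"],c["cx"],c["cy"],c["D"],(-cv2.Rodrigues(np.array(c["rvec"],float))[0].T@np.array(c["tvec"],float).reshape(3)).round(3))
print(r.observe())
E
```

```text
scene 526.0093908850365 283.89504167296985 211.61835195164647 [0.03994173 0.         0.         0.         0.        ] [0.178 0.689 0.909]
top 427.19433904075487 283.2820495158959 213.16904772024205 [-0.12803743  0.          0.          0.          0.        ] [ 0.31  -0.021  1.273]
{'t': 0.1, 'joint_positions': array([ 1.32999730e+00,  4.23747240e-01,  1.63061636e+00,  4.62150378e-06,
        1.08859840e+00, -1.90178425e-02]), 'joint_velocities': array([-0.00071882,  0.00131024, -0.00031816,  0.00115464, -0.00063325,
       -0.00040512]), 'effort': array([ 1.33166873e-04, -5.58422470e+01, -2.82445800e+01, -3.72142142e-05,
        2.93638979e-03,  3.01142006e-05]), 'tool_pos': array([0.13735465, 0.60924853, 0.25563303]), 'orientation': array([ 1.10664508e-01,  9.93857584e-01, -6.78643343e-04, -9.07247418e-05]), 'force': array([0.6094047 , 0.65954071, 0.40402199]), 'moment': array([-0.01029098,  0.01219388,  0.0303534 ]), 'gripper_force': 0.0, 'finger_gap': 0.08552218565297703}
```

View pics/scene0.png

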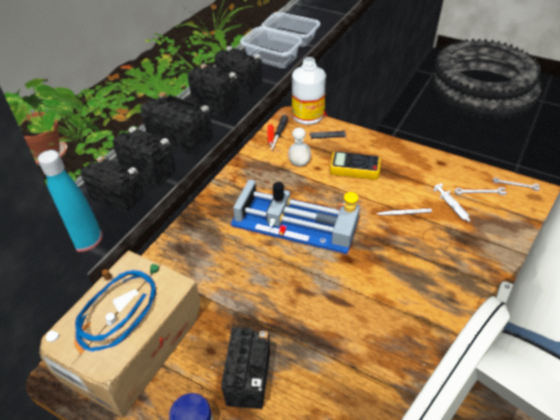

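View pics/top0.png

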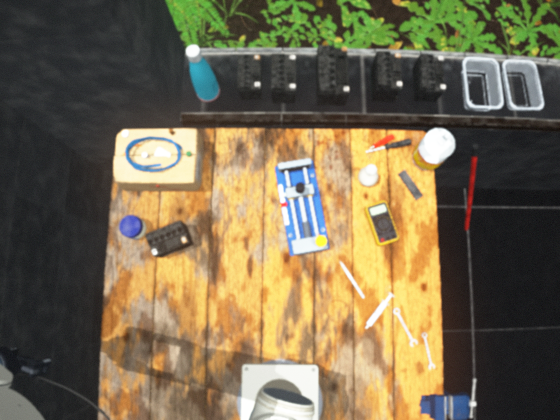

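The scene view shows the knob at about (278,190), the yellow plunger at (351,198) and the red marker at (283,229). In the top view they are at (299,187), (320,241) and (283,205).

```bash
cat > h.py <<'E'
import cv2,numpy as np
def cam(c):
    return np.array([[c["fx"],0,c["cx"]],[0,c["fy"],c["cy"]],[0,0,1]]),np.array(c["D"],float),np.array(c["rvec"],float),np.array(c["tvec"],float).reshape(3)
def ray(c,px):
    K,D,rv,t=cam(c);R=cv2.Rodrigues(rv)[0]
    u=cv2.undistortPoints(np.array([[px]],float),K,D)[0,0]
    d=R.T@np.array([u[0],u[1],1]);return -R.T@t,d/np.linalg.norm(d)
def plane(c,px,z):
    o,d=ray(c,px);return o+d*(z-o[2])/d[2]
def tri(c1,p1,c2,p2):
    A=np.zeros((3,3));b=np.zeros(3)
    for c,p in((c1,p1),(c2,p2)):
        o,d=ray(c,p);M=np.eye(3)-np.outer(d,d);A+=M;b+=M@o
    return np.linalg.solve(A,b)
def proj(c,P):
    K,D,rv,t=cam(c);return cv2.projectPoints(np.atleast_2d(np.array(P,float)),rv,t,K,D)[0][:,0]
def hsv(c,lo,hi,roi):
    h=cv2.cvtColor(c["img"],cv2.COLOR_RGB2HSV);m=cv2.inRange(h,np.array(lo),np.array(hi))
    k=np.zeros_like(m);x0,y0,x1,y1=roi;k[y0:y1,x0:x1]=m[y0:y1,x0:x1];return k
def blob(m):
    n,l,s,ce=cv2.connectedComponentsWithStats(m)
    if n<2:return None
    i=1+np.argmax(s[1:,4]);return ce[i],s[i]
E
python3 - <<'E'
from h import *
s=np.load("scene0.npy",allow_pickle=True).item();t=np.load("top0.npy",allow_pickle=True).item()
for n,c,pr,rr,kr in(("s",s,(335,185,370,215),(270,220,295,240),(265,175,295,205)),("t",t,(305,228,335,255),(272,195,295,215),(288,175,312,200))):
    print(n,"plunger",blob(hsv(c,(20,120,120),(35,255,255),pr)),"red",blob(hsv(c,(0,130,100),(8,255,255),rr)),blob(hsv(c,(172,130,100),(180,255,255),rr)),"knob",blob(hsv(c,(0,0,0),(180,255,60),kr)))
b=hsv(t,(100,120,60),(125,255,255),(260,140,340,265));p=np.argwhere(b)[:,::-1]
P=np.array([plane(t,q,0.014)[:2] for q in p]).astype(np.float32)
re=cv2.minAreaRect(P);print("blue",re,cv2.boxPoints(re))
for n,c,roi in(("s",s,(225,170,375,255)),("t",t,(265,150,340,265))):
    x0,y0,x1,y1=roi;im=c["img"][y0:y1,x0:x1,::-1];im=cv2.resize(im,None,fx=5,fy=5,interpolation=cv2.INTER_CUBIC);cv2.imwrite(f"pics/c{n}.png",im)
E
```

```text
s plunger (array([350.3125    , 200.07421875]), array([343, 190,  16,  22, 256], dtype=int32)) red (array([281.85714286, 229.92857143]), array([280, 228,   4,   5,  14], dtype=int32)) (array([282.2       , 227.73333333]), array([280, 226,   5,   6,  15], dtype=int32)) knob (array([278.03225806, 191.52903226]), array([273, 183,  11,  18, 155], dtype=int32))
t plunger (array([320.68965517, 240.62068966]), array([316, 236,  11,  10,  87], dtype=int32)) red (array([282.66666667, 204.44444444]), array([281, 203,   4,   4,   9], dtype=int32)) (array([285.25, 204.  ]), array([285, 203,   2,   3,   4], dtype=int32)) knob None
blue ((0.5683509111404419, -0.06335961818695068), (0.27093300223350525, 0.11533931642770767), 10.257577896118164) [[ 0.42478007 -0.03073471]
 [ 0.445319   -0.14423057]
 [ 0.71192175 -0.09598453]
 [ 0.6913828   0.01751134]]
```

View pics/cs.png

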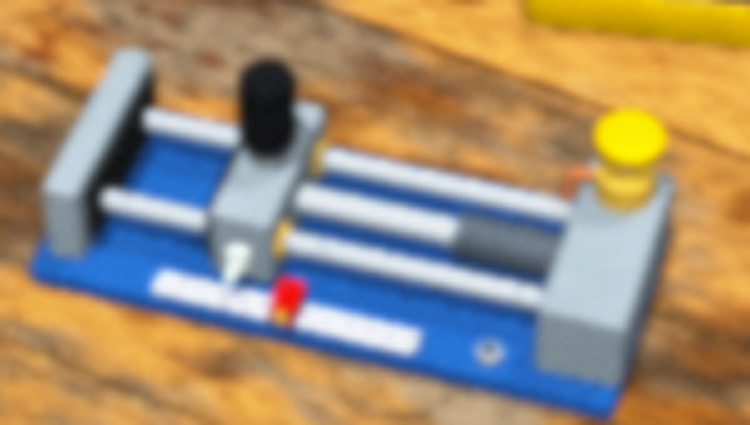

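View pics/ct.png

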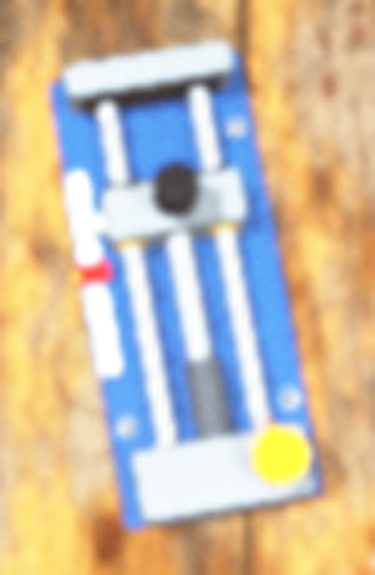

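The crops show the plunger head's top disc at (351,197.4) in scene and (321,241) in top. The knob top is at (278.6,185) and (300.4,187.6). The red marker is at (283,229) and (284,204), about 20–25 mm towards the oiler from the white pointer.

Run:
```python
from h import *
s=np.load("scene0.npy",allow_pickle=True).item();t=np.load("top0.npy",allow_pickle=True).item()
pl=[plane(t,(320.8,240.6),.094),plane(s,(350.8,197),.094)];kn=[plane(t,(300,187.3),.108),plane(s,(278.4,184.8),.110)]
mk=[plane(t,(283.7,204),.030),plane(s,(282.8,228.6),.026)]
print("pl",pl,tri(s,(350.8,197),t,(320.8,240.6)));print("kn",kn,tri(s,(278.4,184.8),t,(300,187.3)));print("mk",mk,tri(s,(282.8,228.6),t,(283.7,204)))
# blue plate corners in top by direct grey/blue check
p=np.mean(pl,0)[:2];k=np.mean(kn,0)[:2];d=k-p
th=np.arctan2(d[1],d[0])-np.arctan2(30,160);print("dist",np.hypot(*d),"th",th)
u=np.array([np.cos(th),np.sin(th)]);v=np.array([-u[1],u[0]])
O=((p+.12*u+.03*v)+(k-.04*u))/2;print("O",O)
for m in mk:
    q=m[:2]-O;print("marker cradle",q@u,q@v)
f=lambda x,y,z:np.r_[O+x*u+y*v,z]
pts=[f(.14,.06,.014),f(.14,-.06,.014),f(-.14,.06,.014),f(-.14,-.06,.014),f(.04,.058,.0335),f(.02,.058,.03)]
print("proj s",proj(s,pts).round(1).tolist(),"\nt",proj(t,pts).round(1).tolist())
```

```text
pl [array([ 0.45626207, -0.11427254,  0.094     ]), array([ 0.45484352, -0.10637396,  0.094     ])] [ 0.45756912 -0.11491379  0.08528338]
kn [array([ 0.60451492, -0.05556917,  0.108     ]), array([ 0.60667796, -0.05106547,  0.11      ])] [ 0.60692911 -0.05509163  0.10582702]
mk [array([ 0.57264669, -0.00961786,  0.03      ]), array([ 0.57247921, -0.0067926 ,  0.026     ])] [ 0.57415295 -0.00957633  0.02245491]
dist 0.1605078569858978 th 0.17773698793717246
O [ 0.56729243 -0.05998448]
marker cradle 0.014174863725686979 0.048626521336371804
marker cradle 0.014509531889284123 0.05143688469344583
proj s [[230.5, 222.4], [249.1, 188.5], [348.2, 251.0], [360.3, 213.5], [271.1, 225.8], [279.5, 228.9]] 
t [[273.2, 166.1], [311.7, 159.9], [288.6, 256.3], [328.7, 249.4], [279.1, 195.9], [280.3, 202.6]]
```

Request:
{"method": "apply_moves", "body": {"claw": [1, 1, 1, 1, 1, 1, 1, 1], "offset": [[-0.05, -0.04, 0], [-0.1, -0.08, 0], [-0.15, -0.12, 0], [-0.2, -0.16, 0], [-0.25, -0.2, 0], [-0.305, -0.249, 0], [-0.305, -0.249, 0], [-0.305, -0.249, 0]], "yaw": [0.17, 0.34, 0.51, 0.68, 0.85, 1.02, 1.17, 1.17], "force": 60}}

```text
t: 1.1
tool_pos: [0.3808, 0.2985, 0.2562]
orientation: [0.642, 0.767, -0.0, -0.0]
force: [0.7, -0.2, -0.1]
finger_gap: 0.0001
gripper_force: 0.0
```

Request:
{"method": "apply_moves", "body": {"claw": [1, 1, 1, 1, 1, 1, 1, 1], "offset": [[-0.06, 0, 0], [-0.12, 0, 0], [-0.18, 0, 0], [-0.24, 0, 0], [-0.3, 0, 0.02], [-0.36, 0, 0.045], [-0.418, 0.002, 0.076], [-0.418, 0.002, 0.076]], "yaw": [0, 0, 0, 0, 0, 0, 0, 0]}}

```text
t: 2.1
tool_pos: [0.4564, -0.1128, 0.1785]
orientation: [0.641, 0.768, -0.001, -0.001]
force: [-0.6, 1.0, -0.2]
finger_gap: 0.0
gripper_force: 0.0
```

Run:
```python
from cell import r
from h import *
out=[]
for n,(x0,y0,x1,y1) in(("scene",(260,120,400,255)),("top",(260,165,380,285))):
    c=r.capture(n);np.save(n+"1.npy",c,allow_pickle=True)
    out.append(cv2.resize(c["img"][y0:y1,x0:x1,::-1],(400,400),interpolation=cv2.INTER_CUBIC))
    o=r.observe();p=o["tool_pos"]
    print(n,p,"tip proj",proj(c,[p+[0,0,-.025],p,p+[0,0,.05],[p[0],p[1],.094]]).round(1).tolist())
cv2.imwrite("pics/v1.png",np.hstack(out))
```

```text
scene [ 0.45644702 -0.1119734   0.17893684] tip proj [[353.4, 175.0], [354.4, 166.2], [356.6, 147.5], [351.2, 195.2]]
top [ 0.45646736 -0.11092549  0.17966495] tip proj [[321.3, 237.7], [322.1, 236.4], [323.8, 233.8], [319.6, 240.5]]
```

View pics/v1.png

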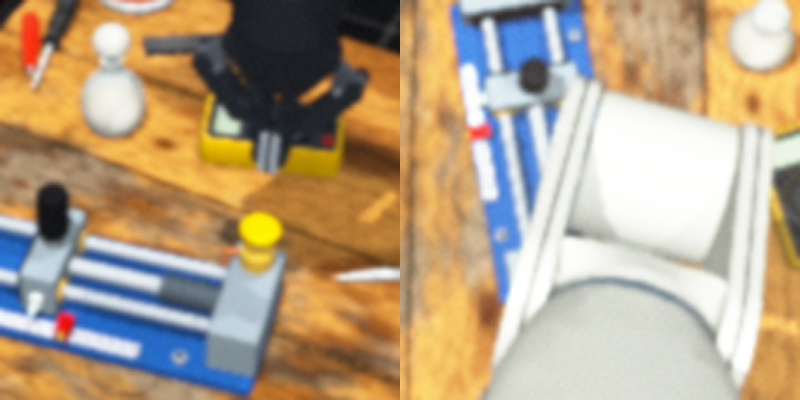

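The scene view puts the closed fingertips at about (354,177), straight above the plunger disc at (351,196), with the image sitting roughly 1.7 px lower than the projection. So the aim is good to a few mm and I'll press.

Request:
{"method": "apply_moves", "body": {"claw": [1, 1, 1, 1, 1, 1], "offset": [[-0.002, 0, 0.03], [-0.002, 0, 0.055], [-0.002, 0, 0.06], [-0.002, 0, 0.065], [-0.002, 0, 0.068], [-0.002, 0, 0.068]], "yaw": [0, 0, 0, 0, 0, 0]}}

```text
t: 2.95
tool_pos: [0.4575, -0.1131, 0.113]
orientation: [0.641, 0.768, 0.0, 0.001]
force: [-1.2, 2.8, 2.0]
finger_gap: -0.0
gripper_force: 1.6
```

Request:
{"method": "apply_moves", "body": {"claw": [1, 1, 1, 1, 1], "offset": [[0, 0, 0.003], [0, 0, 0.005], [0, 0, 0.006], [0, 0, 0.007], [0, 0, 0.007]], "yaw": [0, 0, 0, 0, 0]}}

```text
t: 3.58
tool_pos: [0.4576, -0.1134, 0.1068]
orientation: [0.641, 0.767, 0.0, 0.001]
force: [-3.8, 4.1, 24.6]
finger_gap: 0.0001
gripper_force: 12.1
```

Run:
```python
from cell import r
from h import *
c=r.capture("scene");o=r.observe();print(o["tool_pos"],o["force"])
b=blob(hsv(c,(20,120,120),(35,255,255),(335,180,370,220)));print(b)
a=np.load("scene0.npy",allow_pickle=True).item()
cv2.imwrite("pics/v2.png",np.hstack([cv2.resize(i["img"][150:240,310:400,::-1],(400,400),interpolation=cv2.INTER_CUBIC) for i in(a,c)]))
```

```text
[ 0.45760857 -0.11336031  0.10678085] [-3.36468472  5.1547768  22.65005266]
(array([349.58695652, 204.55072464]), array([343, 197,  16,  15, 138], dtype=int32))
```

View pics/v2.png

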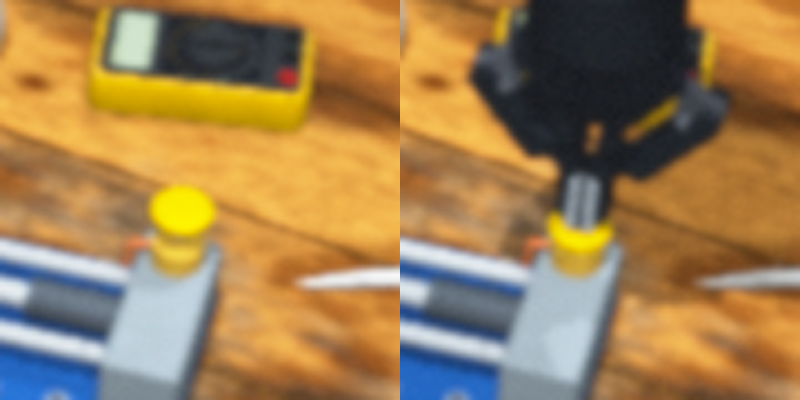

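The right picture shows the head pushed down (row about 204) under the fingertips. With 24 N on the tool and the TCP at 0.107, the plunger is at its stop. Lifting now.

Request:
{"method": "apply_moves", "body": {"claw": [1, 1, 1, 1, 1, 0, 0, 0], "offset": [[0, 0, 0], [0, 0, -0.01], [0, 0, -0.02], [0, 0, -0.05], [0, 0, -0.095], [0, 0, -0.095], [0, 0, -0.095], [0, 0, -0.095]], "yaw": [0, 0, 0, 0, 0, 0, 0, 0]}}

```text
t: 4.62
tool_pos: [0.456, -0.1131, 0.1991]
orientation: [0.641, 0.767, -0.001, -0.001]
force: [-0.9, 0.9, -0.0]
finger_gap: 0.0544
gripper_force: 0.0
```

Run:
```python
from cell import r
from h import *
c=r.capture("scene");o=r.observe();p=o["tool_pos"];print(p,o["force"],o["finger_gap"],o["orientation"])
print(blob(hsv(c,(20,120,120),(35,255,255),(335,185,370,215))))
d=np.array([.6055,-.0555])-p[:2];q=o["orientation"]
from scipy.spatial.transform import Rotation as R
for z in(p[2],.096):print("offset",R.from_quat(q).inv().apply(np.r_[d,z-p[2]]).round(4))
```

```text
[ 0.45609305 -0.11307776  0.19912838] [ 0.0338132  -0.3939566   0.61598072] 0.06160708843190625 [ 6.41087317e-01  7.67466828e-01 -5.83304273e-04 -1.17486822e-03]
(array([350.23622047, 200.25590551]), array([343, 191,  16,  21, 254], dtype=int32))
offset [ 0.0301  0.1573 -0.0003]
offset [0.03   0.1575 0.1028]
```

The head is back up, its blob matching the first picture. Next I'll move over the knob with the fingers open and check from there.

Request:
{"method": "apply_moves", "body": {"claw": [0, 0, 0, 0, 0, 0], "offset": [[0.01, 0.05, 0], [0.02, 0.1, 0], [0.03, 0.157, 0], [0.03, 0.157, 0.03], [0.03, 0.157, 0.05], [0.03, 0.157, 0.05]], "yaw": [0, 0, 0, 0, 0, 0]}}

```text
t: 5.42
tool_pos: [0.6039, -0.0558, 0.1477]
orientation: [0.641, 0.767, -0.002, -0.002]
force: [-0.1, 0.8, 0.5]
finger_gap: 0.0853
gripper_force: 0.0
```

Run:
```python
from cell import r
from h import *
c=r.capture("scene");o=r.observe();p=o["tool_pos"];print(p,o["force"],o["finger_gap"])
print("tcp axis at z .110, .15",proj(c,[[p[0],p[1],.11],[p[0],p[1],.138]]).round(1))
x0,y0,x1,y1=220,110,360,250
cv2.imwrite("pics/v3.png",cv2.resize(c["img"][y0:y1,x0:x1,::-1],(560,560),interpolation=cv2.INTER_CUBIC))
```

```text
[ 0.60485807 -0.05596008  0.14922185] [ 0.06854801 -0.48505959  0.27311198] 0.08488003377888904
tcp axis at z .110, .15 [[280.2 183.7]
 [280.  174.4]]
```

View pics/v3.png

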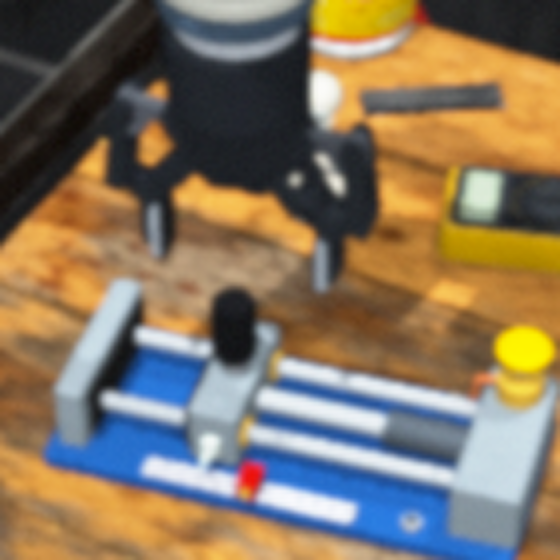

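The knob top is at about (278.8,185.5), midway between the open fingertips, about 1–2 mm to the far side of the tool axis. I'll go down and grip.

Request:
{"method": "apply_moves", "body": {"claw": [0, 0, 0, 0, 1, 1, 1, 1], "offset": [[0, 0.002, 0.02], [0, 0.002, 0.04], [0, 0.002, 0.053], [0, 0.002, 0.053], [0, 0.002, 0.053], [0, 0.002, 0.053], [0, 0.002, 0.053], [0, 0.002, 0.053]], "yaw": [0, 0, 0, 0, 0, 0, 0, 0], "force": 60}}

```text
t: 6.48
tool_pos: [0.6098, -0.0552, 0.0982]
orientation: [0.641, 0.767, 0.001, 0.002]
force: [5.6, 1.8, 0.1]
finger_gap: 0.0247
gripper_force: 59.5
```

Request:
{"method": "apply_moves", "body": {"claw": [1, 1, 1, 1], "offset": [[0, 0, 0], [0, 0, 0], [0, 0, 0], [0, 0, 0]], "yaw": [0, 0, 0, 0]}}

```text
t: 6.98
tool_pos: [0.6099, -0.0552, 0.0982]
orientation: [0.641, 0.767, 0.001, 0.002]
force: [4.4, 2.1, 0.8]
finger_gap: 0.0249
gripper_force: 59.5
```

Gripped: gap 25 mm, 60 N. I'll pull about 24 mm towards the oiler, then look.

Request:
{"method": "apply_moves", "body": {"claw": [1, 1, 1, 1, 1, 1, 1, 1], "offset": [[0, -0.004, 0], [0, -0.008, 0], [0, -0.012, 0], [0, -0.016, 0], [0, -0.02, 0], [0, -0.024, 0], [0, -0.024, 0], [0, -0.024, 0]], "yaw": [0, 0, 0, 0, 0, 0, 0, 0]}}

```text
t: 7.98
tool_pos: [0.5871, -0.0594, 0.0982]
orientation: [0.641, 0.767, 0.002, 0.002]
force: [8.5, 3.9, -2.5]
finger_gap: 0.0243
gripper_force: 59.4
```

Run:
```python
from cell import r
from h import *
o=r.observe();print(o["tool_pos"],o["force"],o["finger_gap"])
x0,y0,x1,y1=235,195,325,255
ims=[np.load("scene1.npy",allow_pickle=True).item()["img"]]
cs=[r.capture("scene") for _ in range(4)];np.save("scene2.npy",cs[0],allow_pickle=True)
ims.append(np.mean([c["img"].astype(float) for c in cs],0).astype(np.uint8))
cv2.imwrite("pics/v4.png",np.vstack([cv2.resize(i[y0:y1,x0:x1,::-1],(450,300),interpolation=cv2.INTER_CUBIC) for i in ims]))
th=.178;u=np.array([np.cos(th),np.sin(th)]);v=np.array([-u[1],u[0]])
c=cs[0]
# marker base/top vs pointer in cradle directions at their heights, scene camera
O=np.array([.567,-.062])
for n,p,z in(("pt0",None,0),):pass
for dx in(.02,.01,.0,.03):
    print(dx,proj(c,[np.r_[O+dx*u+.058*v,.0335],np.r_[O+dx*u+.058*v,.030],np.r_[O+dx*u+.058*v,.018]]).round(1).tolist())
```

```text
[ 0.58714572 -0.05941346  0.0982351 ] [ 8.51930418  3.85856636 -2.516349  ] 0.024285567126650053
0.02 [[280.1, 227.3], [280.1, 228.4], [280.2, 231.9]]
0.01 [[284.3, 228.3], [284.3, 229.4], [284.4, 232.9]]
0.0 [[288.5, 229.4], [288.5, 230.4], [288.6, 233.9]]
0.03 [[275.9, 226.3], [275.9, 227.4], [276.0, 230.9]]
```

View pics/v4.png

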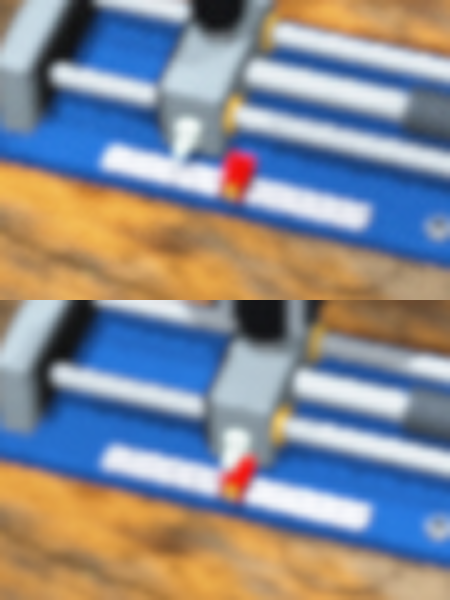

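The pointer (tip near (281.5,228)) now reaches the oiler-side-facing left part of the red saddle, whose centre is near column 282.8. It needs about 3 mm more, and I'll refine the estimate after that.

Request:
{"method": "apply_moves", "body": {"claw": [1, 1, 1, 1, 1], "offset": [[0, -0.0015, 0], [0, -0.003, 0], [0, -0.003, 0], [0, -0.003, 0], [0, -0.003, 0]], "yaw": [0, 0, 0, 0, 0]}}

```text
t: 8.8
tool_pos: [0.5843, -0.0599, 0.0982]
orientation: [0.641, 0.767, 0.002, 0.002]
force: [9.0, 2.9, -2.6]
finger_gap: 0.0249
gripper_force: 59.4
```

Run:
```python
from cell import r
from h import *
o=r.observe();print(o["tool_pos"],o["force"],o["finger_gap"],o["gripper_force"])
cs=[r.capture("scene") for _ in range(4)];ts=[r.capture("top") for _ in range(4)]
f=lambda l:np.mean([c["img"].astype(float) for c in l],0)
a=f([np.load(f"scene{i}.npy",allow_pickle=True).item() for i in(0,1)]);b=f(cs)
red=lambda i:np.clip(i[...,0]-np.maximum(i[...,1],i[...,2])-40,0,None)
for n,i in(("before",a),("now",b)):
    w=red(i)[218:242,272:294];print(n,"red centroid",(w.sum(0)@np.arange(272,294))/w.sum(),(w.sum(1)@np.arange(218,242))/w.sum(),w.sum(),"cols",w.sum(0).round().astype(int))
T=f(ts)
im=lambda i,x0,y0,x1,y1,s:cv2.resize(i[y0:y1,x0:x1,::-1].astype(np.uint8),s,interpolation=cv2.INTER_CUBIC)
cv2.imwrite("pics/v5.png",np.hstack([im(a,255,205,305,250,(400,360)),im(b,255,205,305,250,(400,360))]))
c=cs[0];th=.178;u=np.array([np.cos(th),np.sin(th)]);v=np.array([-u[1],u[0]]);O=np.array([.567,-.062])
for dx in(.019,.0,.007,.013):
    print(dx,proj(c,[np.r_[O+dx*u+y*v,z] for y,z in((.049,.03),(.067,.03),(.067,.018),(.058,.0335))]).round(1).tolist())
```

```text
[ 0.58434197 -0.05992139  0.09823148] [ 9.01913117  2.89675729 -2.6310668 ] 0.024865725328893203 59.398956298828125
before red centroid 281.90672999191594 229.84882780921583 4948.0 cols [  20   17   10    9   10   16   23  160  606  997 1156 1076  684  144
   12    6    0    0    0    0    0    0]
now red centroid 281.9967927631579 231.45402960526314 3040.0 cols [ 16   9   7   7  12  18  28 175 403 446 556 613 517 208  14   9   2   0
   0   0   0   0]
0.019 [[281.8, 225.7], [279.2, 231.3], [279.3, 234.9], [280.5, 227.4]]
0.0 [[289.8, 227.6], [287.3, 233.2], [287.3, 236.8], [288.5, 229.4]]
0.007 [[286.8, 226.9], [284.3, 232.5], [284.4, 236.1], [285.6, 228.6]]
0.013 [[284.3, 226.3], [281.8, 231.9], [281.8, 235.5], [283.0, 228.0]]
```

View pics/v5.png

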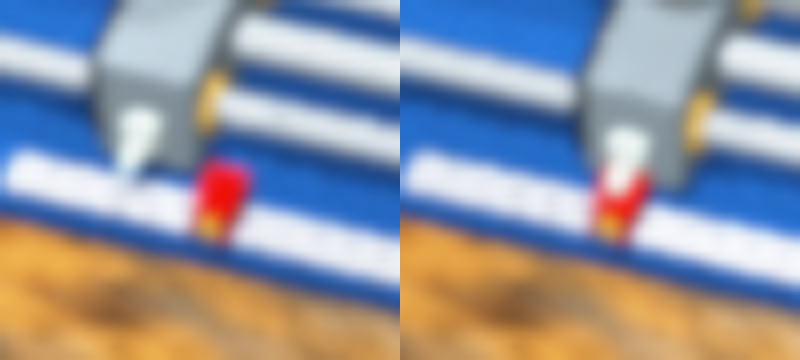

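The pointer tip, at about (282.5,228), now lies over the red saddle with red showing evenly on both sides, so it is within about 1 mm of centre. A short hold will show whether it is steady, then I'll hand in.

Request:
{"method": "apply_moves", "body": {"claw": [1, 1, 1, 1, 1, 1, 1, 1], "offset": [[0, 0, 0], [0, 0, 0], [0, 0, 0], [0, 0, 0], [0, 0, 0], [0, 0, 0], [0, 0, 0], [0, 0, 0]], "yaw": [0, 0, 0, 0, 0, 0, 0, 0]}}

```text
t: 10.2
tool_pos: [0.5843, -0.0599, 0.0982]
orientation: [0.641, 0.767, 0.002, 0.002]
force: [8.7, 3.3, -3.4]
finger_gap: 0.0245
gripper_force: 59.4
```

Run:
```python
from cell import r
from h import *
o=r.observe();print(o["t"],o["tool_pos"],o["force"],o["finger_gap"])
i=r.capture("scene")["img"].astype(float)
w=np.clip(i[...,0]-np.maximum(i[...,1],i[...,2])-40,0,None)[218:242,272:294];c=(w.sum(0)@np.arange(272,294))/w.sum();print(c,w.sum())
if abs(o["tool_pos"][0]-.5843)<.001 and abs(c-282)<.5 and w.sum()<3600: print(r.close_job())
```

```text
10.2 [ 0.58434832 -0.05991201  0.09823171] [ 8.6729036   3.31293545 -3.35753819] 0.024513278264694304
282.0003286230693 3043.0
the job is handed in; nothing more can be done
None
```

The job is handed in at about 10 s of the 38 s allowed: the oiler was pressed to its stop and came back up, and the jaw is held open, steady, with the pointer within about 1 mm of the red marker's centre by camera; no judging result came back.

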